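Feel the free play of a rotary microscope stage's lever

TASK

The lever of the rotary microscope stage has a worn coupling: move its upright handle clockwise (seen from above) just until the play is taken up and the disc resists, then anticlockwise until it is taken up the other way. Then leave the lever in the middle of that free play and let go. Be gentle: the disc itself must never be more than 10 degrees from where it started, the glass dish stays on it, and the things standing around are left alone.

Things in the scene. Friction and masses are not known exactly. Their poses are not given: they have to be found in the camera images.
- stage_axis (a point): The vertical turning axis of disc and lever, at the height of the disc's top face (58 mm above the table). The stage: a white base plate 170 x 170 x 12 mm, fixed to the table, turned up to 20 degrees either way; on it a housing 100 mm across up to 34 mm height, the aluminium lever (35 to 44 mm high) and, above it, the dark steel disc, 144 mm across, 48 to 58 mm high. Disc and lever share this axis.
- post_top (a point): Centre of the top face of the lever's handle, a black upright post 16 mm across and 52 mm tall, from 44 to 96 mm above the table. It stands at the end of the flat lever arm (14 mm wide), 115 mm out from the axis and 43 mm clear of the disc's rim, on the side of the stage nearer the robot.
- lever (a joint): Angle (rad) of the lever relative to its half of the coupling inside the stage, growing anticlockwise seen from above; its zero is not the middle of the play. Free play: it moves with about 0.5 N at the handle, over roughly 15 to 25 degrees between its two ends, and stays where it is left. At either end it takes the disc along, which needs about 8 N at the handle.
- disc (a joint): Angle (rad) of the disc relative to the base, anticlockwise positive, zero arbitrary; it stays where it is left (friction about 0.9 N m). The angle between disc and play differs each time.
- disc_mark (a point): A short white index line on the disc's top face, this point 70 mm from the axis.
- dish: Closed glass dish, 62 mm across, 15 mm tall, 50 g, lying loose on the middle of the disc. Origin: centre of its underside.
- objective: Bystander: steel microscope objective, 28 mm across, 48 mm tall, standing beside the stage. Origin: centre of its underside.
- jar: Bystander: glass jar with white cap, 56 mm across, 70 mm tall, standing beside the stage. Origin: centre of its underside.
- oil_bottle: Bystander: small amber bottle, 36 mm across, 75 mm tall, behind the stage. Origin: centre of its underside.
- slide_box: Bystander: grey slide box, 85 x 35 x 30 mm, behind the stage. Origin: centre of its underside.

How it is judged:
By the outcome, as a careful person would: the job done as asked, in the order asked, and still so for the second after the job is handed in, with the robot touching nothing.
It also fails if it takes over 45 s, if anything falls off the work surface, if the arm or the gripper's body presses on something with over 40 N, if the wrist force passes 120 N, or if a joint passes its speed limit or range.

ROBOT

A 6-joint arm with a two-finger parallel gripper is mounted at the origin on the work surface. World frame = base frame: x ahead of the robot, y to its left, z up, the work surface at z = 0. Lengths are in m, angles in rad, forces in N, time in s.
With the tool pointing down it reaches from about 0.35 to 0.975 m from the base axis. Payload 4.9 kg.
Tool frame: the origin (TCP) lies between the finger pads; the fingertips stand 25 mm ahead of it and the grasp point (between the pads) lies 6 mm ahead of it; z points along the fingers, y is the line along which they close (so a half turn about z gives the same grasp; the last joint's range is limited). The gripper opens to 85 mm and grips with 20 to 120 N. Pads are 22 mm wide; open, the fingers measure 114 mm over their backs; the gripper's body (76 mm by 85 mm) begins 54 mm behind the grasp point. The pads swing forward as they close: fully open they stand 13 mm farther back than shut.
Start: joints at [-1.454, 0.053, 1.613, -0, 1.476, -0.119], TCP at [0.146, -0.608, 0.256] pointing down, gripper open.
Joint ranges: [-3.01, 3.01], [-1.01, 2.22], [0.06, 2.58], [-1.02, 4.17], [0.09, 2.62], [-3.14, 3.14]. Speed limits (rad/s): [2.57, 2.57, 3.14, 3.14, 3.14, 3.14].

INTERFACE

Orientations are given as a unit quaternion [w, x, y, z].
In Python, from plant import manip gives the robot as it stands.
- The arm moves only by the shell command python3 -m inch 'ROWS'. ROWS is JSON, a list of rows, each a list of 3 entries, a list of its own where there are three numbers: the shift along the tool's x, y, z in m, then the turn, a rotation vector about the tool's x, y, z in rad, then the opening, from 0 (shut) to 1 (fully open). A call has 1 to 8 rows; each row shifts and turns the commanded pose from where the row before left it, along the tool's axes as they then stand; what a row does not reach is not made up. A row lasts 1/10 s, in which the tool goes at most 50 mm and 8.59 degrees, less where a joint would pass 70% of its speed; a pose out of reach is approached as far as the arm can. A call with a gripper value outside its range is refused whole. The fingers move at their own pace and stop on an object; the grip force is fixed at half the most. Time passes only in rows, so rows that do not move let the fingers close. It gives the time, the measured TCP pose, the force, the opening and the grip force at its end, in the units of the state.
- manip.state(): the state, without advancing time (a new reading comes with each control period).
- manip.grab_frame(name): name is "scene" or "top" or "wrist"; returns (picture, depth): 420x560x3 uint8, red, green, blue; 420x560 float32, m along the optical axis (not along the pixel's ray), 0 where there is no reading.
- manip.camera_params(name): a dict with "camera_matrix" (3x3 intrinsics, pixels), "k1" (the pictures are not rectified: a ray, as slopes to the right and down, at radius r is drawn at 1 + k1 r^2 times it, then the intrinsics apply), "rvec" (rotation vector, rad) and "tvec" (3), from world to camera coordinates, as OpenCV has them. Camera axes: x right, y down, z forward; pixel columns grow to the right and rows downward; lengths in m; the calibration is good to about 2 mm. A picture is of the moment at which its call begins: read the wrist's pose just before it. camera_params takes no time and is no camera call; for the wrist camera it gives the pose at the moment of the call.
- manip.job_done(): hands the job in; it is judged then, once.
Trained networks look in the newest picture that a camera, given by its name, has taken for a name from the list of things; names that differ only in an ending like _2 or _b are one class to them, and where a whole thing is asked for, a point or a joint stands for the part that bears it (a point fixed in the world has none). Each returns a list of dicts, best first, with "score" (0 to 1); they miss things now and then, are a little off and sometimes report something else, mostly with a low value. They report only what shows in the picture. A call takes as long as a camera call.
- manip.look_for(camera, label): "point" ([x, y, z] in m, in world coordinates, good to about 4 mm: the middle of the surface that is visible of it).
The state is a dict: "time": time; "joint_pos": joint angles; "joint_vel": joint speeds; "joint_efforts": joint torques, N m; "tool_pos": TCP position; "tool_rot": TCP orientation; "contact_force": force on the tool from outside, world axes, zero at the start; "ft_torque": the same for the moment, N m; "gripper_width": opening from 0.0 (shut) to 1.0 (fully open); "grasp_force": force on a finger pad.
Only numpy, scipy, OpenCV 4.12 (cv2) and the standard library are available. Lean on these libraries where they do the work, as an engineer would, in place of code of your own. Each camera call takes 0.05 s, during which the arm holds its last target. There are 200 camera calls.

## Working session

There is one attempt and no reset: what is moved stays moved. The work goes in short steps, Python scripts to look and compute and a shell command to move; the robot and the scene stay as the last step left them, time stands still between calls to the robot, and variables do not carry over. Pictures are saved under pics/ and viewed, at most 10 in all, crops included, and the job is handed in when it is done.

```bash
ls; mkdir -p pics
cat > h.py <<'E'
import numpy as np, cv2
from plant import manip
def grab(name, fn=None):
    p=manip.camera_params(name); im,d=manip.grab_frame(name)
    if fn: cv2.imwrite('pics/'+fn, im[:,:,::-1])
    return p,im,d
def world(p,uv,z):
    """pixel -> world point on the plane of height z"""
    K=np.array(p['camera_matrix']); x,y=(np.array(uv)-K[:2,2])/[K[0,0],K[1,1]]
    rd=np.hypot(x,y); r=rd
    for _ in range(20): r=rd/(1+p['k1']*r*r)
    s=r/rd if rd>0 else 1
    R=cv2.Rodrigues(np.array(p['rvec'],float))[0]; t=np.array(p['tvec']).ravel()
    c=-R.T@t; v=R.T@np.array([x*s,y*s,1])
    return c+v*(z-c[2])/v[2]
def pix(p,X):
    K=np.array(p['camera_matrix']); R=cv2.Rodrigues(np.array(p['rvec'],float))[0]
    c=R@np.array(X)+np.array(p['tvec']).ravel(); x,y=c[:2]/c[2]; s=1+p['k1']*(x*x+y*y)
    return np.array([K[0,0]*x*s+K[0,2],K[1,1]*y*s+K[1,2]])
E
python3 - <<'E'
from h import *
for c in ('top','scene'):
    p,im,d=grab(c,c+'0.png')
    for l in ('stage_axis','post_top','disc_mark','dish','objective','jar','oil_bottle','slide_box'):
        r=manip.look_for(c,l)
        print(c,l,[(np.round(a['point'],3).tolist(),round(a['score'],2)) for a in r[:2]])
s=manip.state(); print(s['time'],s['tool_pos'],s['tool_rot'],s['contact_force'],s['gripper_width'])
E
```

```text
pics
top stage_axis [([0.568, -0.028, 0.059], 0.85)]
top post_top [([0.714, -0.071, 0.049], 0.68), ([0.489, -0.072, 0.046], 0.63)]
top disc_mark [([0.492, -0.072, 0.045], 0.47)]
top dish [([0.587, -0.031, 0.076], 0.92)]
top objective []
top jar [([0.635, -0.192, 0.073], 0.79)]
top oil_bottle [([0.714, -0.071, 0.05], 0.64)]
top slide_box [([0.693, 0.06, 0.03], 0.84), ([0.565, -0.028, 0.059], 0.56)]
scene stage_axis [([0.622, -0.044, 0.024], 0.75)]
scene post_top [([0.484, -0.08, 0.067], 0.64)]
scene disc_mark [([0.593, -0.046, 0.055], 0.57)]
scene dish [([0.593, -0.033, 0.075], 0.91)]
scene objective [([0.591, 0.169, 0.024], 0.54)]
scene jar [([0.654, -0.205, 0.047], 0.58)]
scene oil_bottle [([0.736, -0.075, 0.044], 0.73)]
scene slide_box [([0.712, 0.048, 0.027], 0.88)]
0.9 [ 0.14601801 -0.60770242  0.25634288] [2.37962195e-05 9.93058686e-01 1.17619923e-01 6.13699563e-06] [0.11582274 0.32909185 0.16644236] 0.9970142855196449
```

View pics/top0.png

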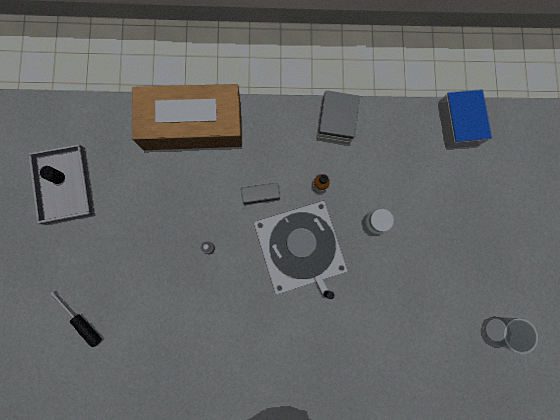

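View pics/scene0.png

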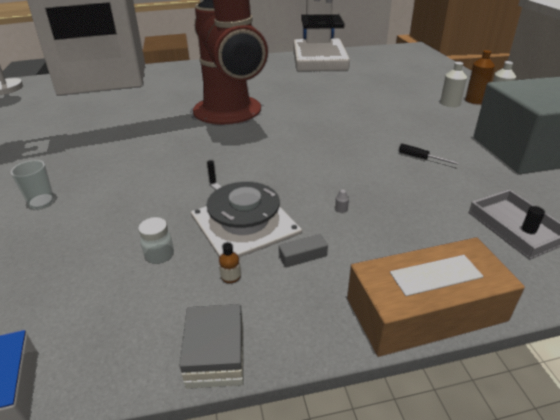

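The top view shows the disc centred near (302,244), the post top near (329,295), and the index line near (287,219). The jar is at (380,221), the bottle at (321,183), the slide box at (260,193) and the objective at (207,248). The space on the robot side of the stage is free.

Run:
```python
from h import *
p=manip.camera_params('top')
ax=world(p,(302,244),.058); po=world(p,(329,294),.096); mk=world(p,(287,219),.058)
print(ax,po,mk,np.linalg.norm((po-ax)[:2]),np.linalg.norm((mk-ax)[:2]))
print(np.degrees(np.arctan2(*(ax-po)[1::-1])))
w=manip.camera_params('wrist');s=manip.state()
R=cv2.Rodrigues(np.array(w['rvec']))[0];c=-R.T@np.ravel(w['tvec'])
from scipy.spatial.transform import Rotation as Ro
T=Ro.from_quat(np.roll(s['tool_rot'],-1)).as_matrix()
print('cam in tool',T.T@(c-s['tool_pos']),'axes in tool\n',np.round(T.T@R.T,2),w['camera_matrix'])
```

```text
[ 0.58361431 -0.03047316  0.058     ] [ 0.48049814 -0.07964114  0.096     ] [0.63753725 0.00128594 0.058     ] 0.11423849554998108 0.06258053960076428
25.49280117727061
cam in tool [ 8.23966393e-02  8.08804341e-05 -1.17313543e-01] axes in tool
 [[ 0.   -0.95 -0.32]
 [ 1.    0.    0.  ]
 [-0.   -0.32  0.95]] [[292.56607454   0.         276.61012399]
 [  0.         292.56607454 213.23232016]
 [  0.           0.           1.        ]]
```

```bash
python3 -m inch '[[[0.028,-0.0272,0],[0,0,0],0.5],[[0.028,-0.0272,0],[0,0,0],0.5],[[0.028,-0.0272,0],[0,0,0],0.5],[[0.028,-0.0272,0],[0,0,0],0.5],[[0.028,-0.0272,0],[0,0,0],0.5],[[0.028,-0.0272,0],[0,0,0],0.5],[[0.028,-0.0272,0],[0,0,0],0.5],[[0.028,-0.0272,0],[0,0,0],0.5]]' && python3 -m inch '[[[0.028,-0.0272,0],[0,0,0],0.5],[[0.028,-0.0272,0],[0,0,0],0.5],[[0.028,-0.0272,0],[0,0,0],0.5],[[0.028,-0.0272,0],[0,0,0],0.5],[[0.028,-0.0272,0],[0,0,0],0.5],[[0.028,-0.0272,0],[0,0,0],0.5],[[0.028,-0.0272,0],[0,0,0],0.5],[[0.028,-0.0272,0],[0,0,0],0.5]]' && python3 -m inch '[[[0,0,0],[0,0,-0.105],0.5],[[0,0,0],[0,0,-0.105],0.5],[[0,0,0],[0,0,0],0.5],[[0,0,0],[0,0,0],0.5]]'
python3 - <<'E'
from h import *
s=manip.state();print(s['contact_force'],s['gripper_width'])
p,im,d=grab('wrist','w1.png')
for l in ('stage_axis','post_top','disc_mark','dish'):
    print(l,[(np.round(a['point'],3).tolist(),round(a['score'],2),pix(p,a['point']).round()) for a in manip.look_for('wrist',l)[:2]])
print(pix(p,[.5836,-.0305,.058]),pix(p,[.4805,-.0796,.096]))
E
```

```text
time: 1.7
tool_pos: [0.3136, -0.3424, 0.2565]
tool_rot: [0.0, 0.993, 0.117, 0.0]
contact_force: [0.2, -0.8, 0.5]
gripper_width: 0.502
grasp_force: 0.0
time: 2.5
tool_pos: [0.4806, -0.0783, 0.2566]
tool_rot: [0.0, 0.993, 0.118, 0.0]
contact_force: [0.8, -1.4, 0.1]
gripper_width: 0.503
grasp_force: 0.0
time: 2.9
tool_pos: [0.4799, -0.0799, 0.2564]
tool_rot: [0.0, 0.976, 0.22, 0.0]
contact_force: [-0.2, 0.3, -0.4]
gripper_width: 0.497
grasp_force: 0.0
[-0.1597784   0.25927298 -0.39440688] 0.4971492137061433
stage_axis [([0.588, -0.028, 0.075], 0.65, array([276.,  72.])), ([0.58, -0.038, 0.059], 0.59, array([282.,  87.]))]
post_top [([0.489, -0.073, 0.045], 0.55, array([274., 180.]))]
disc_mark [([0.577, -0.036, 0.06], 0.72, array([278.,  88.]))]
dish [([0.585, -0.028, 0.074], 0.83, array([274.,  74.]))]
[276.39069475  79.48760511] [276.46528159 201.29710566]
```

View pics/w1.png

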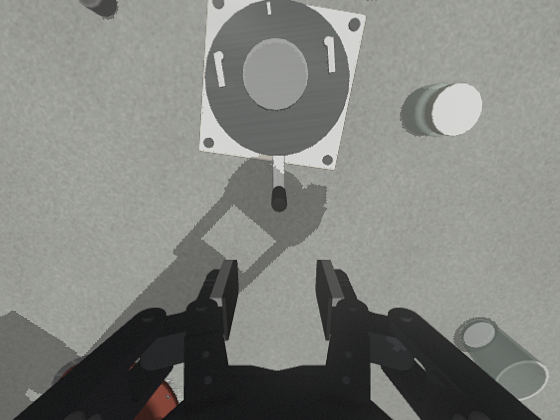

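The wrist view shows the disc centred near (277,78), the dish on it at (275,74) and the index line at (268,8). The post top is near (279,203), with the lever running straight down the image to it. The calibration agrees to about 1–2 px. I'll fit the disc and post properly.

```bash
cat >> h.py <<'E'
def ortho(p,im,c,z,half=.09,res=.0005):
    """top-down view of plane z about c: column = x, row = y"""
    g=np.arange(-half,half,res); X,Y=np.meshgrid(c[0]+g,c[1]+g)
    P=np.stack([X,Y,np.full_like(X,z)],-1).reshape(-1,3)
    D=np.array([p['k1'],0,0,0.])
    uv=cv2.projectPoints(P,np.array(p['rvec'],float),np.array(p['tvec'],float),np.array(p['camera_matrix']),D)[0]
    m=uv.reshape(X.shape+(2,)).astype(np.float32)
    return cv2.remap(im,m[...,0],m[...,1],cv2.INTER_LINEAR)
def ring(p,im,c,half=.09,res=.0005):
    """grey polar strip of the disc, radius 36..70 mm, 0.25 deg rows"""
    o=cv2.cvtColor(ortho(p,im,c,.058,half,res),cv2.COLOR_RGB2GRAY)
    q=cv2.warpPolar(o,(144,1440),(half/res,half/res),144,cv2.WARP_POLAR_LINEAR)
    return q[:,84:140].astype(np.float32)
E
python3 - <<'E'
from h import *
p,im,d=grab('wrist')
c=np.array([.5836,-.0305])
o=ortho(p,im,c,.058); g=cv2.cvtColor(o,cv2.COLOR_RGB2GRAY)
cs,_=cv2.findContours(((g<105)&(g>40)).astype(np.uint8),cv2.RETR_EXTERNAL,cv2.CHAIN_APPROX_NONE)
b=max(cs,key=cv2.contourArea); h=cv2.convexHull(b)
print('disc circle',cv2.minEnclosingCircle(b), 'ell',cv2.fitEllipse(h))
pc=np.array([.4805,-.0796]); o2=ortho(p,im,pc,.096,.04,.00025)
g2=cv2.cvtColor(o2,cv2.COLOR_RGB2GRAY)
v=np.hstack([cv2.resize(o,(400,400)),cv2.resize(o2,(400,400))])
cv2.imwrite('pics/o1.png',v[:,:,::-1])
np.savez('ref0.npz',im=im,**{k:np.array(p[k]) for k in('camera_matrix','k1','rvec','tvec')})
E
```

```text
disc circle ((158.5, 169.5), 139.86611938476562) ell ((172.07901000976562, 174.98741149902344), (276.5062561035156, 280.8183288574219), 28.140670776367188)
```

View pics/o1.png

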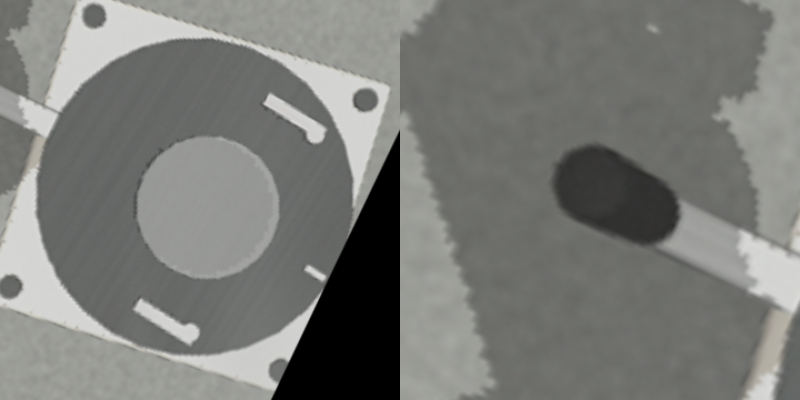

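```bash
python3 -m inch '[[[-0.002,0.002,0.02],[0,0,-0.017],0.5],[[0,0,0.03],[0,0,0],0.5],[[0,0,0.03],[0,0,0],0.5],[[0,0,0.03],[0,0,0],0.4],[[0,0,0.016],[0,0,0],0.4],[[0,0,0],[0,0,0],0.4],[[0,0,0],[0,0,0],0.4]]'
python3 - <<'E'
from h import *
p,im,d=grab('wrist','w2.png')
s=manip.state();print(s['tool_pos'],s['gripper_width'])
E
```

```text
time: 3.9
tool_pos: [0.4792, -0.0827, 0.1307]
tool_rot: [0.0, 0.973, 0.229, 0.0]
contact_force: [0.3, 0.6, 0.2]
gripper_width: 0.4
grasp_force: 0.0
[ 0.47978812 -0.08287865  0.13161496] 0.39888093036618927
```

View pics/w2.png

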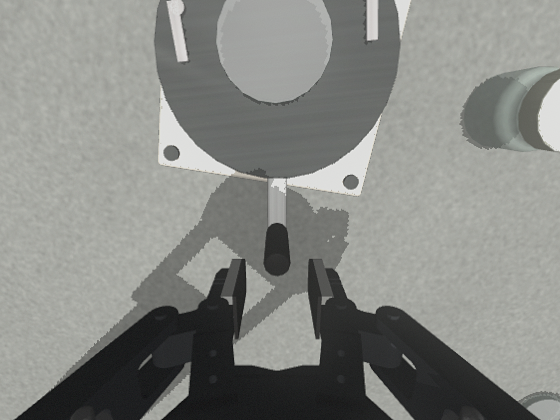

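The post top is at (277,263), midway between the pads (245 and 309). I'll descend around it and close to a loose 18 mm gap.

```bash
python3 -m inch '[[[0,0,0.015],[0,0,0],0.4],[[0,0,0.02],[0,0,0],0.4],[[0,0,0.01],[0,0,0],0.3],[[0,0,0],[0,0,0],0.3],[[0,0,0],[0,0,0],0.22],[[0,0,0],[0,0,0],0.22],[[0,0,0],[0,0,0],0.22],[[0,0,0],[0,0,0],0.22]]'
python3 - <<'E'
from h import *
for i in range(3):
    p,im,d=grab('wrist','w3.png' if i==0 else None)
    s=manip.state();print(s['tool_pos'],s['contact_force'],s['gripper_width'],s['grasp_force'])
E
```

```text
time: 4.75
tool_pos: [0.4795, -0.0827, 0.086]
tool_rot: [0.0, 0.973, 0.229, 0.001]
contact_force: [0.6, 0.2, -0.2]
gripper_width: 0.221
grasp_force: 0.0
[ 0.47934537 -0.08266142  0.08586584] [-0.01161252  0.07733978 -0.63536739] 0.21859300778383126 0.0
[ 0.47923376 -0.08261432  0.08571618] [ 0.26099151 -0.4218451   0.07298297] 0.2174526838401897 0.0
[ 0.47916216 -0.08257378  0.08559216] [-0.9310438  -0.18017707  0.75450344] 0.21900284385104438 0.0
```

View pics/w3.png

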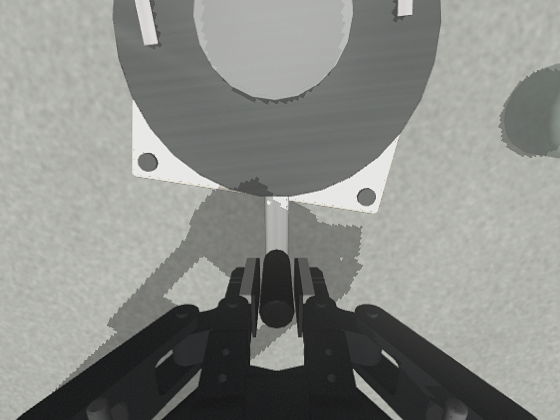

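The post stands between the pads with about 1 mm free each side (pads at 259 and 294, post 262–292). Both clip ends on the disc, (150,44) and (405,14), are visible, so I can track the disc with them. Now I push clockwise, which is tool −y.

```bash
cat >> h.py <<'E'
AX=np.array([.5814,-.0321])
def meas(fn=None):
    from scipy.spatial.transform import Rotation as Ro
    p,im,d=grab('wrist',fn); s=manip.state()
    T=Ro.from_quat(np.roll(s['tool_rot'],-1)).as_matrix(); f=T.T@s['contact_force']
    v=AX-s['tool_pos'][:2]
    r=ring(p,im,AX)
    out=dict(t=s['time'],yaw=np.degrees(np.arctan2(T[1,0],T[0,0])),bear=np.degrees(np.arctan2(v[1],v[0])),R=1e3*np.hypot(*v),f=f.round(1),w=s['gripper_width'],gf=s['grasp_force'])
    try: ref=np.load('ring.npy')
    except OSError: np.save('ring.npy',r); ref=r
    best=[]
    for k in np.arange(-60,61):      # 0.25 deg steps, rows grow with the world angle
        a=np.roll(ref,k,0); m=(a>0)&(r>0)
        best.append(np.corrcoef(a[m],r[m])[0,1] if m.sum()>500 else -1)
    i=int(np.argmax(best)); out['disc']=(i-60)*.25; out['cc']=best[i]
    print({k:(np.round(v,2).tolist()) for k,v in out.items()})
E
python3 -c "from h import *; meas()"
python3 -m inch '[[[0,-0.002,0],[0,0,0.0175],0.22],[[0,-0.002,0],[0,0,0.0175],0.22]]' | grep -E 'pos|force'
python3 -c "from h import *; meas()"
```

```text
{'t': 4.95, 'yaw': 26.52, 'bear': 26.24, 'R': 114.1, 'f': [-0.0, 0.3, 0.2], 'w': 0.22, 'gf': 0.0, 'disc': 0.0, 'cc': 1.0}
tool_pos: [0.4773, -0.0789, 0.0854]
contact_force: [0.6, -0.4, -0.8]
grasp_force: 0.2
{'t': 5.2, 'yaw': 24.41, 'bear': 24.06, 'R': 114.19, 'f': [1.9, 0.1, 0.8], 'w': 0.22, 'gf': 0.17, 'disc': 0.0, 'cc': 0.94}
```

```bash
for i in 1; do python3 -m inch '[[[0,-0.002,0],[0,0,0.0175],0.22],[[0,-0.002,0],[0,0,0.0175],0.22]]' | grep -E 'force'; done
python3 -m inch '[[[0,-0.002,0],[0,0,0.0175],0.22],[[0,0,0],[0,0,0],0.22]]' | grep -E 'pos|force'
python3 -c "from h import *; meas()"
```

```text
contact_force: [0.7, -0.1, -0.2]
grasp_force: 0.2
tool_pos: [0.4747, -0.0731, 0.0852]
contact_force: [-0.3, 0.2, -0.1]
grasp_force: 0.0
{'t': 5.65, 'yaw': 21.51, 'bear': 21.08, 'R': 114.39, 'f': [0.2, 0.4, 0.0], 'w': 0.22, 'gf': 0.0, 'disc': 0.0, 'cc': 0.92}
```

```bash
python3 -m inch '[[[0,-0.002,0],[0,0,0.0175],0.22],[[0,0,0],[0,0,0],0.22]]' | grep -E 'pos|force'
python3 -c "from h import *; meas()"
```

```text
tool_pos: [0.474, -0.0714, 0.0852]
contact_force: [1.1, 0.3, -0.3]
grasp_force: 0.0
{'t': 5.9, 'yaw': 20.5, 'bear': 20.12, 'R': 114.37, 'f': [-0.6, 0.4, 0.4], 'w': 0.22, 'gf': 0.0, 'disc': 0.0, 'cc': 0.93}
```

```bash
python3 -m inch '[[[0,-0.002,0],[0,0,0.0175],0.22],[[0,-0.002,0],[0,0,0.0175],0.22]]' | grep -E 'force'
python3 -c "from h import *; meas()"
```

```text
contact_force: [0.3, -1.0, -1.1]
grasp_force: 0.2
{'t': 6.15, 'yaw': 18.39, 'bear': 18.02, 'R': 114.4, 'f': [-0.1, 0.5, 0.9], 'w': 0.22, 'gf': 0.16, 'disc': 0.0, 'cc': 0.93}
```

```bash
python3 -m inch '[[[0,-0.002,0],[0,0,0.0175],0.22],[[0,-0.002,0],[0,0,0.0175],0.22]]' | grep -E 'force'
python3 -c "from h import *; meas()"
```

```text
contact_force: [1.7, -5.8, -1.5]
grasp_force: 3.1
{'t': 6.4, 'yaw': 16.41, 'bear': 16.63, 'R': 114.13, 'f': [0.4, 5.8, 0.7], 'w': 0.22, 'gf': 2.82, 'disc': 0.0, 'cc': 0.92}
```

Clockwise end found: 5.8 N at bearing 16.6° with the disc still at 0. I hold one row to confirm.

```bash
python3 -m inch '[[[0,0,0],[0,0,0],0.22]]' | grep -E 'force'
python3 -c "from h import *; meas()"
```

```text
contact_force: [1.5, -4.5, -1.3]
grasp_force: 2.6
{'t': 6.55, 'yaw': 16.46, 'bear': 16.72, 'R': 114.14, 'f': [0.2, 5.1, 1.3], 'w': 0.22, 'gf': 2.59, 'disc': 0.0, 'cc': 0.92}
```

```bash
python3 -m inch '[[[0,0.002,0],[0,0,-0.0175],0.22],[[0,0.002,0],[0,0,-0.0175],0.22],[[0,0.002,0],[0,0,-0.0175],0.22],[[0,0.002,0],[0,0,-0.0175],0.22],[[0,0.002,0],[0,0,-0.0175],0.22],[[0,0.002,0],[0,0,-0.0175],0.22],[[0,0.002,0],[0,0,-0.0175],0.22]]' | grep -E 'force'
python3 -m inch '[[[0,0.002,0],[0,0,-0.0175],0.22],[[0,0.002,0],[0,0,-0.0175],0.22],[[0,0.002,0],[0,0,-0.0175],0.22],[[0,0.002,0],[0,0,-0.0175],0.22],[[0,0.002,0],[0,0,-0.0175],0.22],[[0,0.002,0],[0,0,-0.0175],0.22],[[0,0.002,0],[0,0,-0.0175],0.22]]' | grep -E 'force'
python3 -c "from h import *; meas()"
```

```text
contact_force: [-0.8, 0.8, 0.5]
grasp_force: 0.2
contact_force: [0.3, 0.8, 0.1]
grasp_force: 0.2
{'t': 8.0, 'yaw': 30.62, 'bear': 30.43, 'R': 114.48, 'f': [-0.1, -0.1, -0.5], 'w': 0.22, 'gf': 0.15, 'disc': 0.0, 'cc': 0.92}
```

```bash
python3 -m inch '[[[0,0.002,0],[0,0,-0.0175],0.22],[[0,0.002,0],[0,0,-0.0175],0.22]]' | grep -E 'force'
python3 -c "from h import *; meas()"
```

```text
contact_force: [0.4, -0.1, 0.3]
grasp_force: 0.2
{'t': 8.25, 'yaw': 32.63, 'bear': 32.45, 'R': 114.44, 'f': [-0.8, -0.6, -0.7], 'w': 0.22, 'gf': 0.15, 'disc': 0.0, 'cc': 0.9}
```

```bash
python3 -m inch '[[[0,0.002,0],[0,0,-0.0175],0.22],[[0,0.002,0],[0,0,-0.0175],0.22]]' | grep -E 'force'
python3 -c "from h import *; meas()"
```

```text
contact_force: [0.4, 0.0, -0.1]
grasp_force: 0.2
{'t': 8.5, 'yaw': 34.64, 'bear': 34.45, 'R': 114.47, 'f': [0.2, 0.0, 0.1], 'w': 0.22, 'gf': 0.14, 'disc': 0.0, 'cc': 0.87}
```

```bash
python3 -m inch '[[[0,0.002,0],[0,0,-0.0175],0.22],[[0,0.002,0],[0,0,-0.0175],0.22]]' | grep -E 'force'
python3 -c "from h import *; meas()"
```

```text
contact_force: [-0.1, 0.1, -0.3]
grasp_force: 0.2
{'t': 8.75, 'yaw': 36.64, 'bear': 36.44, 'R': 114.55, 'f': [-0.1, -0.5, -1.2], 'w': 0.22, 'gf': 0.14, 'disc': 0.0, 'cc': 0.83}
```

```bash
python3 -m inch '[[[0,0.002,0],[0,0,-0.0175],0.22],[[0,0.002,0],[0,0,-0.0175],0.22]]' | grep -E 'force'
python3 -c "from h import *; meas()"
```

```text
contact_force: [-0.3, -1.0, 0.9]
grasp_force: 0.2
{'t': 9.0, 'yaw': 38.65, 'bear': 38.43, 'R': 114.57, 'f': [0.1, -0.3, -0.4], 'w': 0.22, 'gf': 0.14, 'disc': 0.0, 'cc': 0.8}
```

```bash
python3 -m inch '[[[0,0.002,0],[0,0,-0.0175],0.22],[[0,0.002,0],[0,0,-0.0175],0.22]]' | grep -E 'force'
python3 -c "from h import *; meas()"
```

```text
contact_force: [-1.0, 2.4, 0.7]
grasp_force: 1.3
{'t': 9.25, 'yaw': 40.65, 'bear': 40.19, 'R': 114.62, 'f': [0.4, -2.7, -0.1], 'w': 0.22, 'gf': 0.95, 'disc': 0.0, 'cc': 0.75}
```

```bash
python3 -m inch '[[[0,0.001,0],[0,0,-0.009],0.22],[[0,0,0],[0,0,0],0.22]]' | grep -E 'force'
python3 -c "from h import *; meas()"
```

```text
contact_force: [-1.3, 2.7, 2.1]
grasp_force: 1.7
{'t': 9.5, 'yaw': 41.07, 'bear': 40.43, 'R': 114.63, 'f': [-0.0, -3.2, -1.2], 'w': 0.22, 'gf': 1.81, 'disc': 0.0, 'cc': 0.74}
```

```bash
python3 -m inch '[[[0,0.0015,0],[0,0,-0.013],0.22],[[0,0,0],[0,0,0],0.22]]' | grep -E 'force'
python3 -c "from h import *; meas('w4.png')"
```

```text
contact_force: [-3.2, 5.9, 1.7]
grasp_force: 2.9
{'t': 9.75, 'yaw': 41.84, 'bear': 40.91, 'R': 114.68, 'f': [1.7, -5.8, -2.2], 'w': 0.22, 'gf': 2.91, 'disc': 0.0, 'cc': 0.7}
```

Anticlockwise end: 5.8 N at bearing 40.9°, disc unmoved. The middle for the post is therefore 28.75°. When I push clockwise with 1.35 mm of pad clearance, the TCP should stop at about 28.1°.

```bash
python3 -m inch '[[[0,-0.002,0],[0,0,0.0175],0.22],[[0,-0.002,0],[0,0,0.0175],0.22],[[0,-0.002,0],[0,0,0.0175],0.22],[[0,-0.002,0],[0,0,0.0175],0.22],[[0,-0.002,0],[0,0,0.0175],0.22],[[0,-0.002,0],[0,0,0.0175],0.22]]' | grep -E 'force'
python3 -m inch '[[[0,-0.002,0],[0,0,0.0175],0.22],[[0,-0.002,0],[0,0,0.0175],0.22],[[0,-0.002,0],[0,0,0.0175],0.22],[[0,-0.002,0],[0,0,0.0175],0.22],[[0,-0.002,0],[0,0,0.0175],0.22],[[0,-0.001,0],[0,0,0.009],0.22],[[0,0,0],[0,0,0],0.22]]' | grep -E 'force'
python3 -c "from h import *; meas()"
```

```text
contact_force: [0.4, -0.3, 0.5]
grasp_force: 0.2
contact_force: [-0.2, -0.1, 0.3]
grasp_force: 0.0
{'t': 11.1, 'yaw': 30.27, 'bear': 29.88, 'R': 114.99, 'f': [0.1, -0.5, -0.4], 'w': 0.22, 'gf': 0.0, 'disc': 0.0, 'cc': 0.93}
```

```bash
python3 -m inch '[[[0,-0.0012,0],[0,0,0.0105],0.22],[[0,-0.0012,0],[0,0,0.0105],0.22],[[0,-0.0012,0],[0,0,0.0105],0.22],[[0,0,0],[0,0,0],0.22]]' | grep -E 'force'
python3 - <<'E'
from h import *; meas('w5.png')
im=cv2.imread('pics/w5.png'); c=cv2.resize(im[180:380,160:420],None,fx=3,fy=3); cv2.imwrite('pics/w5c.png',c[:600])
E
```

```text
contact_force: [-0.2, 0.1, 0.3]
grasp_force: 0.0
{'t': 11.55, 'yaw': 28.46, 'bear': 28.1, 'R': 115.0, 'f': [-0.8, 0.9, -0.8], 'w': 0.22, 'gf': 0.0, 'disc': 0.0, 'cc': 0.94}
```

View pics/w5c.png

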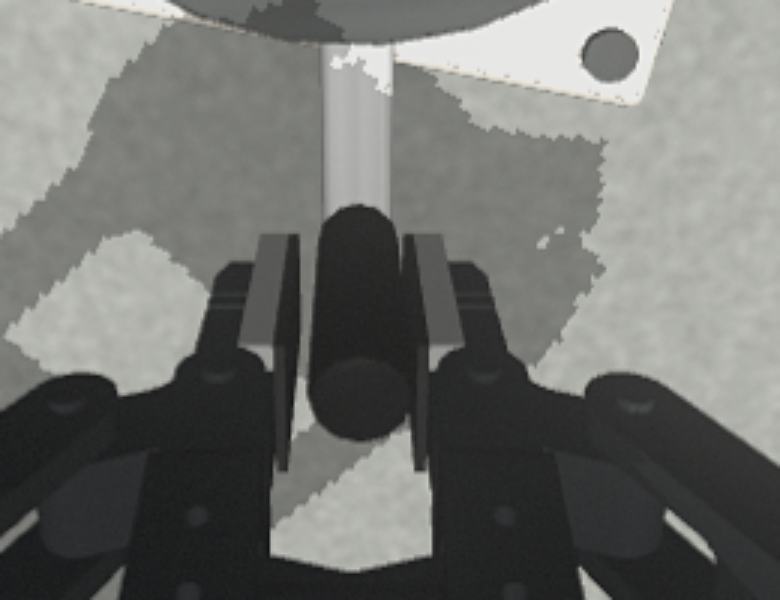

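The post top (about 358,400 in the crop) rests on the right-hand pad with a gap on the left, as intended, so it should be near 28.8°. Now I centre the tool, open and rise.

```bash
python3 -m inch '[[[0,0.0013,0],[0,0,0],0.22],[[0,0,0],[0,0,0],0.35],[[0,0,0],[0,0,0],0.45],[[0,0,0],[0,0,0],0.45],[[0,0,-0.02],[0,0,0],0.45],[[0,0,-0.03],[0,0,0],0.45],[[0,0,-0.03],[0,0,0],0.45]]' | grep -E 'pos|force'
python3 -m inch '[[[0,0,-0.03],[0,0,0],0.45],[[0,0,-0.03],[0,0,0],0.45],[[0,0,-0.03],[0,0,0],0.45],[[0,0,0],[0,0,0],0.45],[[0,0,0],[0,0,0],0.45]]' | grep -E 'pos|force'
python3 - <<'E'
from h import *
p,im,d=grab('wrist','w6.png')
z=np.load('ref0.npz'); p0={k:z[k] for k in('camera_matrix','k1','rvec','tvec')}; im0=z['im']
v=[]
for q,i in((p0,im0),(p,im)):
    v.append(cv2.resize(ortho(q,i,AX-[.03,.015],.058,.1),(400,400)))
    r=ring(q,i,AX)
    # post top: dark blob's end farthest from the camera foot, at z=.096
    o=cv2.cvtColor(ortho(q,i,AX,.096,.14,.00025),cv2.COLOR_RGB2GRAY)
    n,l,st,ct=cv2.connectedComponentsWithStats((o<55).astype(np.uint8)*1)
    for k in range(1,n):
        if 2000<st[k,4]<12000:
            ys,xs=np.where(l==k); X=-.14+xs*.00025; Y=-.14+ys*.00025
            print('blob bearing',np.degrees(np.arctan2(-Y.mean(),-X.mean())),np.hypot(X.mean(),Y.mean()),st[k,4])
    v.append(r) if False else None
    if q is p0: r0=r
b=[]
for k in range(-60,61):
    a=np.roll(r0,k,0);m=(a>0)&(r>0);b.append(np.corrcoef(a[m],r[m])[0,1])
print('disc turn',(np.argmax(b)-60)*.25,max(b))
cv2.imwrite('pics/o2.png',np.hstack(v)[:,:,::-1])
print(manip.state()['contact_force'],manip.state()['time'])
E
```

```text
tool_pos: [0.4802, -0.0873, 0.1656]
contact_force: [-0.4, 0.0, 0.2]
grasp_force: 0.0
tool_pos: [0.481, -0.0876, 0.2559]
contact_force: [-0.7, -0.7, -0.4]
grasp_force: 0.0
blob bearing 26.411478272274703 0.10776369888180386 3443
blob bearing 28.912795882973853 0.10736313886294503 3031
disc turn 0.0 0.980308077422719
[-0.97783132  0.24389807  0.11041911] 12.8
```

View pics/o2.png

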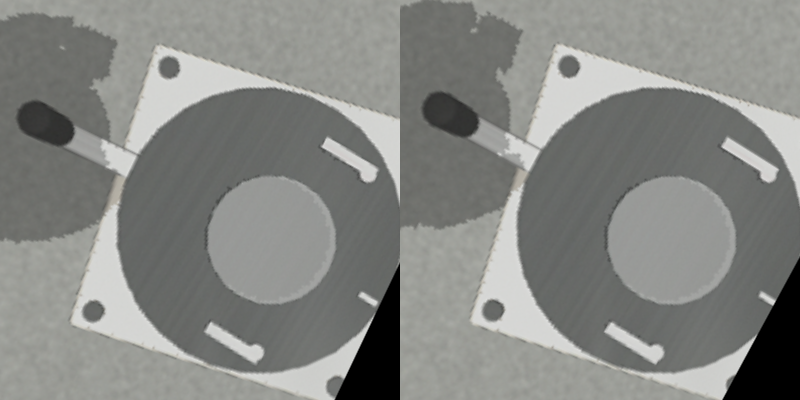

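The before and after views match on disc, clips, index line and dish. Only the lever moved, from 26.4° to 28.9°, against a target of 28.75°. The tool is clear of everything.

```bash
python3 -c "
from plant import manip
print(manip.job_done())"
```

```text
the job is handed in; nothing more can be done
None
```

The job is handed in: I took up the lever's play clockwise, then anticlockwise, and left it released at 28.9°, against a measured middle of 28.75°, with no measurable disc turn, the dish in place and nothing else touched.

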